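Fold the rule and the drill tin, pack the case and shut it

ROBOT

A 6-joint arm with a two-finger parallel gripper is mounted at the origin on the work surface. World frame = base frame: x ahead of the robot, y to its left, z up, the work surface at z = 0. Lengths are in m, angles in rad, forces in N, time in s.
With the tool pointing down it reaches from about 0.375 to 0.925 m from the base axis. Payload 5.7 kg.
Tool frame: the origin (TCP) lies midway between the tips of the shut fingers; the grasp point (between the pads) lies 19 mm behind it; z points along the fingers, y is the line along which they close (so a half turn about z gives the same grasp; the last joint's range is limited). The gripper opens to 88 mm and grips with 3 to 60 N. Pads are 20 mm wide; open, the fingers measure 115 mm over their backs; the gripper's body (75 mm by 178 mm) begins 61 mm behind the grasp point.
Start: joints at [1.149, 0.359, 1.51, -0, 1.272, -0.115], TCP at [0.181, 0.572, 0.223] pointing down, gripper open.
Joint ranges: [-2.97, 2.97], [-1.01, 2.36], [0.21, 2.38], [-0.96, 4.11], [0.2, 2.71], [-2.98, 2.98]. Speed limits (rad/s): [2.39, 2.39, 3.14, 3.14, 3.14, 3.14].

INTERFACE

Orientations are given as a unit quaternion [x, y, z, w].
In Python, from bench import move_ptp, servo_line, goto_joints, move_gripper, sleep, inverse_kinematics, capture, PlanningError, close_job, spot_in, silhouettes, current_clock, current_joint_pos, current_qvel, current_joint_torque, current_position, current_orientation, current_force, current_torque, current_finger_gap, current_grip_force gives the robot as it stands. Calls block until the motion is done:
- move_ptp(position, orientation): joint-space move of the TCP to a pose.
- servo_line(position, orientation=None, rate=0.15, contact_N=None): straight line of the TCP; orientation=None keeps the orientation; rate is the mean speed in m/s. With contact_N (N) it stops when the force on the tool has changed by that much, and returns True; else False.
- goto_joints(angles): joint-space move.
- move_gripper(opening): finger opening in m; the grip force is fixed at half the most; returns when the fingers have stopped.
- sleep(seconds).
- inverse_kinematics(position, orientation): joint angles nearest the present ones, or None.
- capture(name): name is "side" or "top"; returns a dict with "image" (400x640x3 uint8, blue, green, red), "range_z" (400x640 float32, m along the optical axis (not along the pixel's ray), 0 where there is no reading), "intrinsics" (3x3 intrinsics, pixels), "k1" (the pictures are not rectified: a ray, as slopes to the right and down, at radius r is drawn at 1 + k1 r^2 times it, then the intrinsics apply), "R" (3x3) and "t" (3): a world point X has camera coordinates R X + t. Camera axes: x right, y down, z forward; pixel columns grow to the right and rows downward; lengths in m; the calibration is good to about 2 mm. A picture is of the moment at which its call begins.
A pose or a line that the arm cannot do raises PlanningError and nothing moves.
- close_job(): hands the job in; it is judged then, once.
Trained networks look in the newest picture that a camera, given by its name, has taken for a name from the list of things; names that differ only in an ending like _2 or _b are one class to them, and where a whole thing is asked for, a point or a joint stands for the part that bears it (a point fixed in the world has none). Each returns a list of dicts, best first, with "conf" (0 to 1); they miss things now and then, are a little off and sometimes report something else, mostly with a low value. They report only what shows in the picture. A call takes as long as a camera call. They do not tell look-alikes from the thing itself.
- spot_in(camera, query): "xy" ([column, row] in pixels, amid what is visible of it).
- silhouettes(camera, query): "region" (400x640 bool, what is visible of it) and "xy" ([column, row] in pixels, amid what is visible of it).
Readings, each from a call of its own:
- current_clock(): time.
- current_joint_pos(): joint angles.
- current_qvel(): joint speeds.
- current_joint_torque(): joint torques, N m.
- current_position(): TCP position.
- current_orientation(): TCP orientation.
- current_force(): force on the tool from outside, world axes, zero at the start.
- current_torque(): the same for the moment, N m.
- current_finger_gap(): finger opening in m.
- current_grip_force(): force on a finger pad.
Only numpy, scipy, OpenCV 4.12 (cv2) and the standard library are available. Lean on these libraries where they do the work, as an engineer would, in place of code of your own. Each camera call takes 0.05 s, during which the arm holds its last target. There are 200 camera calls.

TASK

Tidy the hobby desk: fold the folding rule shut and close the lid of the little steel tin while they are still on the desk, then put the rule flat in the long slot of the open grey case and the tin upright in the larger of the two bays beside it. When both are in, close the case lid fully and let go, without shifting the other things on the desk.

Things in the scene. Friction and masses are not known exactly. Their poses are not given: they have to be found in the camera images.
- rule_center (a point): Folding rule, stout, of pale wood with brass ends, flat on the desk: two legs, each 160 x 14 mm, 16 mm thick, folded side by side 28 mm wide; about 95 g. This point: 80 mm from the pivot along the first leg's inner edge, 8 mm above the underside (the centre of the folded rule). Its x axis runs from the pivot along the first leg, which lies on the -y side of this line; z up.
- rule_pivot (a point): The vertical pivot axis that joins the rule's legs at one end, 8 mm above the underside (brass knuckle, 9 mm radius). It has friction: the legs stay where they are put.
- rule_leg (a joint): Angle between the rule's legs, rad: 0 folded shut (a stop), growing as the second leg swings counter-clockwise, seen from above, away from the first leg (to its +y side).
- tin_center (a point): Loose hinged steel tin of drill bits, about 0.28 kg: base 84 mm (its x) by 54 mm (its y) by 22 mm high, plus a flat lid 84 x 53 x 8 mm hinged along one long side (+y); closed it is 30 mm high. This point is the centre of the closed tin, 15 mm above its underside; z up.
- tin_hinge (a point): Hinge axis of the tin's lid, along the tin's x, in the middle of its +y long side at the base's upper rim (22 mm above the underside).
- tin_lid (a joint): Angle of the tin's lid, rad: 0 closed flat, pi/2 upright, more when it leans back over the hinge. A stiff little hinge: the lid stays where it is left and a push of about 0.5 N near its free edge turns it.
- case: Grey plastic case, fixed: 199 (its x) x 210 (y) x 45 mm high, walls and floor 5 mm, open on top; inner walls 25 mm high. Origin: centre of its underside, z up. Lid hinge along the +x rim. Along the -x side runs the long slot; between slot and hinge lie two bays, a large one at -y and a small one (65 mm in y) holding a white honing stone at +y.
- case_slot (a point): Centre of the long slot, on the inner floor (5 mm above the desk). Slot 80 mm along the case's x, 200 mm along its y.
- case_bay (a point): Centre of the large bay, on the inner floor. Bay 104 mm along the case's x, 130 mm along its y.
- case_hinge (a point): Middle of the hinge axis of the case's lid, which runs along the case's y, 45 mm above the desk.
- case_lid (a joint): Angle of the case's lid, rad: 0 shut, pi/2 upright, more when it leans back over the hinge. A friction hinge: it stays where it is left; 1.5 to 2.5 N near the free edge moves it. The lid is a flat plate 199 x 210 x 8 mm whose underside passes through the hinge axis.
- case_lid_edge (a point): Middle of the free edge of the case's lid, 199 mm from the hinge axis, half-way through its thickness; a flat tab 60 mm wide sticks out 12 mm beyond it.
- file: Bystander: steel file with a wooden handle, 210 mm long. Leave it alone.
- brush_rest: Bystander: white ceramic brush rest, 70 x 30 x 21 mm. Leave it alone.
- jar_a: Bystander: small paint jar, 36 mm across, 45 mm high. Leave it alone.
- jar_b: Bystander: a second such paint jar. Leave it alone.
- block: Bystander: cork sanding block, 70 x 35 x 25 mm. Leave it alone.
- glue: Bystander: white glue bottle, 44 mm across, 110 mm high. Leave it alone.
There are look-alikes about, which are no part of the job. Of the things shaped like the part that bears rule_center, the wooden one is meant. Of the things shaped like the part that bears tin_center, the bare steel one is meant.

How it is judged:
By the outcome, as a careful person would: the job done as asked, in the order asked, and still so for the second after the job is handed in, with the robot touching nothing.
It also fails if it takes over 72 s, if anything falls off the work surface, if the arm or the gripper's body presses on something with over 40 N, if the wrist force passes 120 N, or if a joint passes its speed limit or range.

## Working session

There is one attempt and no reset: what is moved stays moved. The work goes in short steps, each a Python script; the robot and the scene stay as the last script left them, time stands still between calls to the robot, and variables do not carry over. Pictures are saved under pics/ and viewed, at most 10 in all, crops included, and the job is handed in when it is done.

```bash
mkdir -p pics; ls; cat > h.py <<'E'
import numpy as np, cv2
from bench import *
def px2w(c,uv,z=None):
    # pixel(s) -> world; with z: intersect plane, else use depth
    K=c["intrinsics"];uv=np.atleast_2d(np.asarray(uv,float))
    s=cv2.undistortPoints(uv.reshape(-1,1,2),K,np.array([c["k1"],0,0,0,0.])).reshape(-1,2)
    d=np.c_[s,np.ones(len(s))]
    R,t=c["R"],c["t"]; o=-R.T@t; dw=d@R
    if z is None:
        r=c["range_z"][np.clip(np.round(uv[:,1]).astype(int),0,399),np.clip(np.round(uv[:,0]).astype(int),0,639)]
        P=o+dw*r[:,None]; P[r==0]=np.nan; return P
    return o+dw*((z-o[2])/dw[:,2])[:,None]
def cloud(c,mask=None):
    if mask is None: mask=np.ones((400,640),bool)
    v,u=np.nonzero(mask); uv=np.c_[u,v]; P=px2w(c,uv); ok=~np.isnan(P[:,0]); return P[ok],uv[ok]
E
python3 - <<'E'
from h import *
for n in("top","side"):
    c=capture(n); cv2.imwrite(f"pics/{n}0.png",c["image"])
    print(n,np.round(-c["R"].T@c["t"],3),np.round(c["R"][2],2))
    for q in("rule_center","tin_center","tin_lid","case","case_lid","file","jar_a","block","glue","brush_rest"):
        print(q,[(np.round(d["xy"]).tolist(),round(d["conf"],2),np.round(px2w(c,d["xy"])[0],3).tolist()) for d in spot_in(n,q)][:4])
print(current_clock())
E
```

```text
pics
top [ 0.427 -0.112  1.203] [ 0.08 -0.01 -1.  ]
rule_center [([331.0, 188.0], 0.94, [0.563, -0.154, 0.002]), ([413.0, 311.0], 0.62, [0.232, -0.381, 0.018]), ([330.0, 274.0], 0.59, [0.326, -0.154, 0.018])]
tin_center [([399.0, 223.0], 0.96, [0.47, -0.34, 0.016]), ([472.0, 214.0], 0.74, [0.498, -0.535, 0.033]), ([407.0, 152.0], 0.74, [0.66, -0.353, 0.047])]
tin_lid [([477.0, 213.0], 0.81, [0.503, -0.551, 0.029]), ([437.0, 161.0], 0.74, [0.639, -0.436, 0.044]), ([392.0, 222.0], 0.66, [0.471, -0.312, 0.062]), ([399.0, 224.0], 0.34, [0.467, -0.341, 0.016])]
case [([182.0, 171.0], 0.72, [0.593, 0.249, 0.044]), ([148.0, 163.0], 0.54, [0.595, 0.303, 0.144])]
case_lid [([146.0, 165.0], 0.62, [0.589, 0.304, 0.15]), ([326.0, 131.0], 0.29, [0.721, -0.134, 0.011])]
file [([323.0, 132.0], 0.62, [0.72, -0.127, 0.005])]
jar_a [([405.0, 151.0], 0.49, [0.664, -0.35, 0.045])]
block [([448.0, 257.0], 0.88, [0.38, -0.473, 0.027]), ([179.0, 173.0], 0.28, [0.586, 0.256, 0.049])]
glue [([258.0, 120.0], 0.6, [0.729, 0.047, 0.08])]
brush_rest [([276.0, 245.0], 0.74, [0.402, -0.008, 0.023])]
side [ 0.218 -
[... 465 characters left out ...]
.64, [0.385, -0.029, 0.016]), ([393.0, 348.0], 0.57, [0.492, -0.548, 0.032]), ([293.0, 124.0], 0.43, [0.59, 0.27, 0.076])]
case [([296.0, 127.0], 0.82, [0.596, 0.265, 0.062]), ([413.0, 256.0], 0.43, [0.658, -0.365, 0.032]), ([382.0, 200.0], 0.32, [0.71, -0.133, 0.009])]
case_lid [([290.0, 103.0], 0.6, [0.595, 0.3, 0.137])]
file [([384.0, 202.0], 0.68, [0.71, -0.142, 0.008])]
jar_a [([414.0, 256.0], 0.85, [0.659, -0.367, 0.037]), ([420.0, 283.0], 0.67, [0.621, -0.445, 0.044]), ([333.0, 262.0], 0.36, [0.469, -0.316, 0.052])]
block [([320.0, 347.0], 0.66, [0.363, -0.485, 0.026])]
glue [([359.0, 154.0], 0.59, [0.722, 0.041, 0.056])]
brush_rest [([264.0, 204.0], 0.71, [0.388, -0.023, 0.022])]
1.1
```

View pics/top0.png

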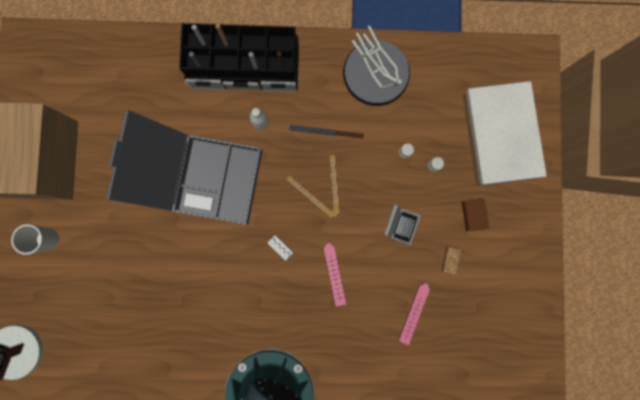

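View pics/side0.png

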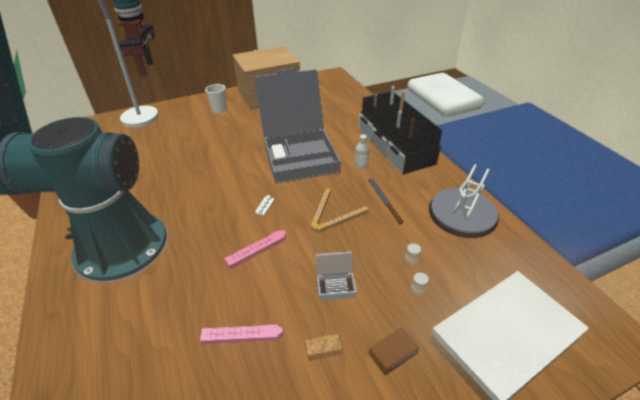

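Top view:
- **Rule candidates:** the wooden rule has its pivot at about (334,212) and leg ends at (290,180) and (334,156). The pink look-alikes are at (335,274) and (414,313).
- **Tin candidates:** bare steel, open, at (404,226), with its lid on the left. The brown one is at (476,214). The black box at (240,60) and the cork block at (452,260) are other things.
- **Choice:** the wooden rule and the steel tin. The case is at (218,180), with its slot on the right, stone at (198,202), and lid leaning back to the left.

```bash
python3 - <<'E'
from h import *
from scipy.optimize import minimize
cs={n:capture(n) for n in("top","side")}
top=cs["top"]
cv2.imwrite("pics/crop.png",cv2.resize(top["image"][110:260,100:440],None,fx=2.3,fy=2.3,interpolation=cv2.INTER_CUBIC))
for n,c in cs.items():
    P,uv=cloud(c)
    print(n,"desk z",np.percentile(P[(abs(P[:,0]-.5)<.03)&(abs(P[:,1]+.08)<.02)][:,2],[5,50,95]).round(4))
    # rule
    best=[d for d in silhouettes(n,"rule_center")]
    for d in best:
        v,u=np.nonzero(d["region"]); W=px2w(c,np.c_[u,v],.016)[:,:2]
        m=W.mean(0)
        if not(.5<m[0]<.65 and -.25<m[1]<-.05): continue
        hull=cv2.minEnclosingTriangle(W.astype(np.float32).reshape(-1,1,2))[1].reshape(-1,2)
        # model: union of two leg rectangles; minimise distance to leg centrelines
        def f(p):
            q=W-p[:2]; D=[]
            for a,s in((p[2],-7e-3),(p[2]+p[3],7e-3)):
                ex=np.array([np.cos(a),np.sin(a)]);ey=np.array([-ex[1],ex[0]])
                x=q@ex;y=q@ey-s
                D.append(np.hypot(np.maximum(abs(x-80e-3)-80e-3,0),np.maximum(abs(y)-3e-3,0)))
            return np.mean(np.minimum(*D)**2)*1e6
        r=min((minimize(f,[x0,y0,a0,.8],method="Nelder-Mead",options=dict(maxiter=3000,xatol=1e-5,fatol=1e-4)) for x0,y0 in((.49,-.155),) for a0 in(0,.2,-.2)),key=lambda r:r.fun)
        print(n,"rule",d["conf"],len(W),r.x.round(4),r.fun,hull.round(3).tolist())
    def box(x0,x1,y0,y1,z0,z1):
        return P[(P[:,0]>x0)&(P[:,0]<x1)&(P[:,1]>y0)&(P[:,1]<y1)&(P[:,2]>z0)&(P[:,2]<z1)]
    # tin: all elevated points
    for lo,hi in((.012,.028),(.034,.09)):
        Q=box(.41,.53,-.42,-.27,lo,hi); rc=cv2.minAreaRect(Q[:,:2].astype(np.float32)); print(n,"tin",lo,len(Q),np.round(rc[0],4),np.round(rc[1],4),round(rc[2],1),"zmax",Q[:,2].max().round(4))
    L=Q-Q.mean(0);print(" lid normal",np.linalg.svd(L)[2][2].round(3),Q.mean(0).round(3))
    Q=box(.45,.75,.08,.5,.035,.053);rc=cv2.minAreaRect(Q[:,:2].astype(np.float32)); print(n,"rim",len(Q),np.round(rc[0],4),np.round(rc[1],4),round(rc[2],1))
    Q=box(.45,.75,.2,.5,.07,.28);print(n,"lid",len(Q),np.linalg.svd(Q-Q.mean(0))[2][2].round(3),Q.mean(0).round(3),Q.max(0).round(3))
    b=silhouettes(n,"case")
    for d in b[:1]:
        v,u=np.nonzero(d["region"]); W=px2w(c,np.c_[u,v],.045)[:,:2];print(n,"case",d["conf"],cv2.boxPoints(cv2.minAreaRect(W.astype(np.float32))).round(3).tolist())
print(current_clock())
E
```

```text
top desk z [-0.0025  0.0011  0.0056]
top rule 0.68 576 [ 0.4919 -0.1596  0.0959  0.7929] 3.6075020831010463 [[0.5820000171661377, -0.026000000536441803], [0.6579999923706055, -0.15800000727176666], [0.4569999873638153, -0.1770000010728836]]
top tin 0.012 452 [ 0.4614 -0.3558] [0.0568 0.0843] 71.8 zmax 0.0279
top tin 0.034 215 [ 0.4744 -0.316 ] [0.0238 0.0831] 71.8 zmax 0.0754
 lid normal [-0.275 -0.827  0.491] [ 0.474 -0.314  0.06 ]
top rim 677 [0.5752 0.1639] [0.1988 0.2106] 81.7
top lid 5154 [-0.136 -0.892  0.432] [0.596 0.308 0.158] [0.705 0.361 0.24 ]
top case 0.57 [[0.4490000009536743, 0.0689999982714653], [0.6890000104904175, 0.02800000086426735], [0.7570000290870667, 0.41999998688697815], [0.515999972820282, 0.460999995470047]]
side desk z [-0.0005  0.0021  0.0051]
side rule 0.94 625 [ 0.4871 -0.164   0.1113  0.786 ] 16.138851759975644 [[0.4519999921321869, -0.18400000035762787], [0.5820000171661377, -0.01899999938905239], [0.6620000004768372, -0.16699999570846558]]
side tin 0.012 764 [ 0.4589 -0.3536] [0.0611 0.0843] 72.0 zmax 0.028
side tin 0.034 625 [ 0.4715 -0.3155] [0.0269 0.0843] 71.9 zmax 0.0735
 lid normal [-0.282 -0.861  0.424] [ 0.471 -0.316  0.054]
side rim 498 [0.5723 0.1663] [0.204  0.2114] 81.4
side lid 3397 [ 0.137  0.895 -0.425] [0.591 0.307 0.152] [0.701 0.36  0.238]
side case 0.96 [[0.3889999985694885, 0.041999999433755875], [0.6579999923706055, -0.03099999949336052], [0.8709999918937683, 0.7549999952316284], [0.6019999980926514, 0.828000009059906]]
1.4
```

View pics/crop.png

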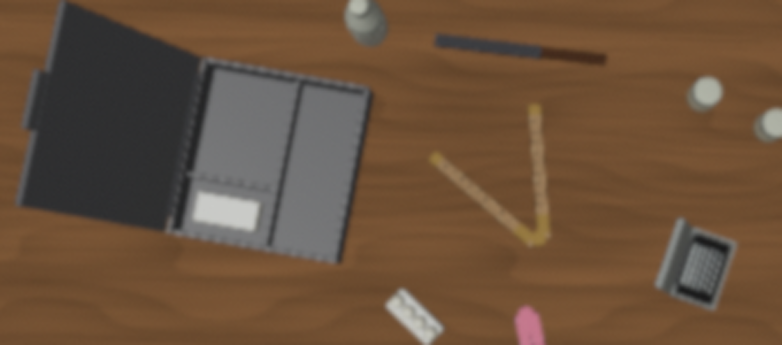

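The crop confirms the wooden open rule with its pivot at crop (540,236). The steel tin is at crop (697,262), lid open toward the left. Case slot is on the right at crop (320,175), and the large bay is at crop (245,120). All measurements match the stated sizes.

Next I fold the rule by squeezing both legs.

```bash
cat >> h.py <<'E'
from scipy.spatial.transform import Rotation as Ro
def down(a):
    return Ro.from_matrix(np.array([[np.cos(a),np.sin(a),0],[np.sin(a),-np.cos(a),0],[0,0,-1.]])).as_quat()
PSI=np.deg2rad(81.6); CC=np.array([.5738,.165]); CX=np.array([np.cos(PSI),np.sin(PSI)]); CY=np.array([-CX[1],CX[0]])
SLOT=CC-.0545*CX; BAY=CC+.0425*CX-.035*CY
def unit(a): return np.array([np.cos(a),np.sin(a)])
def p3(xy,z): return [float(xy[0]),float(xy[1]),float(z)]
def rule_fit(c,n,x0):
    from scipy.optimize import minimize
    for d in silhouettes(n,"rule_center"):
        v,u=np.nonzero(d["region"]); W=px2w(c,np.c_[u,v],.016)[:,:2]; m=W.mean(0)
        if np.hypot(*(m-np.array(x0[:2])-.06*unit(x0[2])))>.08: continue
        def f(p):
            q=W-p[:2]; D=[]
            for a,s in((p[2],-7e-3),(p[2]+abs(p[3]),7e-3)):
                ex=unit(a);ey=np.array([-ex[1],ex[0]]);x=q@ex;y=q@ey-s
                D.append(np.hypot(np.maximum(abs(x-.08)-.08,0),np.maximum(abs(y)-.004,0)))
            return np.mean(np.minimum(*D)**2)*1e6
        r=minimize(f,x0,method="Nelder-Mead",options=dict(maxiter=3000,xatol=1e-5,fatol=1e-4))
        return r.x,r.fun,len(W)
E
cat > a.py <<'E'
from h import *
for nm,xy,z,a in(("rule",(.54,-.135),.004,.493),("tin",(.46,-.357),.004,np.deg2rad(-18.1)),("slot",SLOT,.01,PSI-np.pi/2),("bay",BAY,.01,PSI)):
    for k in(-1,0,1):
        j=inverse_kinematics(p3(xy,z),down(a+k*np.pi)); print(nm,k,None if j is None else np.round(j,2).tolist())
piv=np.array([.4915,-.160]); a=.493
p=piv+.047*unit(a); q=down(a)
if inverse_kinematics(p3(p,.004),q) is None or abs(inverse_kinematics(p3(p,.004),q)[5])>2.6: q=down(a+np.pi)
t=current_clock()
move_gripper(.088)
servo_line([.181,.572,.36],rate=.3); move_ptp(p3(p,.36),q); print("arr",current_clock()-t)
servo_line(p3(p,.05),rate=.3); print(servo_line(p3(p,.004),rate=.1,contact_N=6),current_position(),current_clock()-t)
move_gripper(.055); print("gap",current_finger_gap(),current_grip_force())
c=capture("side"); cv2.imwrite("pics/r1.png",c["image"][120:320,180:440].repeat(2,0).repeat(2,1)); print(rule_fit(c,"side",[.4915,-.16,.2,.5]),current_clock()-t)
E
python3 a.py
```

```text
rule -1 [-0.37, 0.58, 1.8, -0.0, 0.76, -2.43]
rule 0 [-0.37, 0.58, 1.8, -0.0, 0.76, 0.71]
rule 1 [-0.37, 0.58, 1.8, -0.0, 0.76, -2.43]
tin -1 [-0.78, 0.6, 1.74, -0.0, 0.79, -2.03]
tin 0 [-0.78, 0.6, 1.74, -0.0, 0.79, 1.11]
tin 1 [-0.78, 0.6, 1.74, -0.0, 0.79, -2.03]
slot -1 [0.07, 0.59, 1.75, -0.0, 0.8, -1.35]
slot 0 [0.07, 0.59, 1.75, -0.0, 0.8, 1.79]
slot 1 [0.07, 0.59, 1.75, -0.0, 0.8, -1.35]
bay -1 [0.21, 0.66, 1.59, -0.0, 0.9, -2.78]
bay 0 [0.21, 0.66, 1.59, -0.0, 0.9, 0.36]
bay 1 [0.21, 0.66, 1.59, -0.0, 0.9, -2.78]
arr 3.6167000000000002
False [ 0.53328393 -0.13787881  0.00443196] 5.4083000000000006
gap 0.054834005662544906 0.4896647605346516
(array([ 0.48001036, -0.16598817,  0.22536504,  0.45532399]), np.float64(18.635368528909193), 539) 6.199999999999999
```

```bash
cat > b.py <<'E'
from h import *
t=current_clock(); a=.46; piv=np.array([.4905,-.161])
move_gripper(.074)
for d,g in((.068,.040),(.085,.02)):
    p=piv+d*unit(a); servo_line(p3(p,.004),rate=.15,contact_N=8); move_gripper(g)
    print(d,current_finger_gap(),current_grip_force(),current_position(),current_clock()-t)
    if g>.03: move_gripper(.055)
move_gripper(.07)
p=piv+.085*unit(a); servo_line(p3(p,.15),rate=.3)
c=capture("top"); cv2.imwrite("pics/r2.png",cv2.resize(c["image"][130:250,240:400],None,fx=4,fy=4)); print(rule_fit(c,"top",[.4905,-.161,.45,.02]),current_clock()-t)
c=capture("side"); print(rule_fit(c,"side",[.4905,-.161,.45,.02]))
E
python3 b.py
```

```text
0.068 0.04021046982239984 0.30971574888098985 [ 0.55132554 -0.13082358  0.00397104] 1.5083000000000002
0.085 0.026903764430058295 29.09321665763855 [ 0.56636385 -0.12333647  0.00394943] 2.7917000000000005
(array([ 4.97411050e-01, -1.54169249e-01,  3.84653917e-01, -1.17951591e-08]), np.float64(0.9560512246105057), 211) 4.341700000000001
(array([ 0.47702763, -0.16621028,  0.42037675,  0.03921113]), np.float64(9.314225808913362), 587)
```

View pics/r2.png

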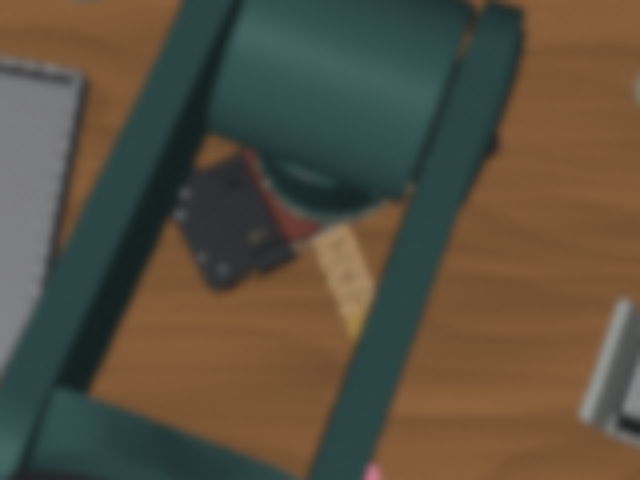

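Gap of 27 mm at 29 N means the rule is folded. Next is the tin lid.

```bash
cat > c.py <<'E'
from h import *
t=current_clock(); TA=np.deg2rad(71.9); T=np.array([.4595,-.3572]); ty=unit(TA); H=T+.027*ty
q=down(TA); 
if inverse_kinematics(p3(H,.05),q) is None: q=down(TA-np.pi); print("flip")
print(np.round(inverse_kinematics(p3(H,.05),q),2))
move_gripper(0.0)
s=H+.053*ty
move_ptp(p3(s,.12),q); print(servo_line(p3(s,.045),rate=.2,contact_N=6),current_clock()-t)
f0=current_force(); r=.045
for th in np.deg2rad([105,85,65,45,25,8]):
    y=-r*np.cos(th)+.008*np.sin(th)+.010; z=.022+r*np.sin(th)+.008*np.cos(th)
    if th>1.6: z=.05
    st=servo_line(p3(H+y*ty,z),rate=.1,contact_N=10); print(round(np.rad2deg(th)),st,np.round(current_force()-f0,2))
y=-.033; print(servo_line(p3(H+y*ty,.026),rate=.03,contact_N=6),np.round(current_position(),4),np.round(current_force()-f0,2))
servo_line(p3(H+y*ty,.10),rate=.3); print(current_clock()-t)
move_ptp(p3([.5,-.02],.25),q)
for n in("top","side"):
    c=capture(n);P,_=cloud(c)
    Q=P[(P[:,0]>.40)&(P[:,0]<.54)&(P[:,1]>-.44)&(P[:,1]<-.27)&(P[:,2]>.018)&(P[:,2]<.1)]
    if len(Q)>20:
        rc=cv2.minAreaRect(Q[:,:2].astype(np.float32)); print(n,len(Q),np.round(rc[0],4),np.round(rc[1],4),round(rc[2],1),np.percentile(Q[:,2],[5,50,99]).round(4))
    print(rule_fit(c,n,[.4905,-.161,.42,.02]))
    cv2.imwrite(f"pics/c_{n}.png",cv2.resize(c["image"][130:330,240:500],None,fx=2.5,fy=2.5))
print(current_clock())
E
python3 c.py
```

```text
[-0.74  0.53  1.74 -0.    0.88 -0.42]
False 2.6500000000000004
105 False [-1.16 -0.65 -0.95]
85 False [-0.85 -1.2  -1.58]
65 False [-1.07  0.19 -1.22]
45 False [-0.08 -0.06 -0.83]
25 False [-0.49 -1.62  0.4 ]
8 False [-1.32 -0.82 -0.89]
True [ 0.4581 -0.3635  0.0302] [-0.89  0.32  7.94]
5.325000000000001
top 644 [ 0.4618 -0.3549] [0.0567 0.0842] 71.4 [0.0264 0.0308 0.0367]
(array([ 4.79236077e-01, -1.63577600e-01,  4.24742394e-01,  2.70505022e-07]), np.float64(1.4154364148403331), 602)
side 828 [ 0.4583 -0.3554] [0.056  0.0843] 72.0 [0.0221 0.0311 0.0341]
(array([ 0.47606005, -0.16583742,  0.39951491,  0.04461982]), np.float64(9.175314630371188), 596)
18.975
```

View pics/c_side.png

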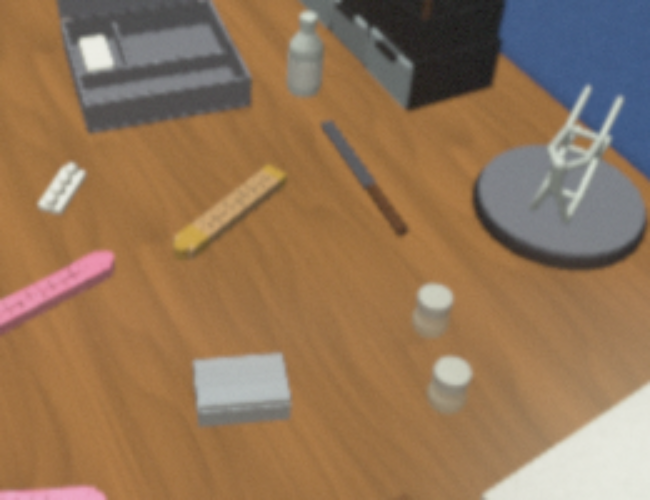

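Both are shut: the rule lies folded from crop (190,243) to (275,178), and the tin is closed at crop (240,388). Contact at 30.2 mm confirms the tin. Next I place both.

```bash
cat > d.py <<'E'
from h import *
t=current_clock(); ra=.42; rc=np.array([.5515,-.132])
q=down(ra); qs=down(PSI-np.pi/2)
move_ptp(p3(rc,.09),q) if current_finger_gap()<0 else None
move_gripper(.05); move_ptp(p3(rc,.08),q)
servo_line(p3(rc,.003),rate=.15,contact_N=8); move_gripper(0.0)
print("rule gap",current_finger_gap(),current_grip_force(),current_clock()-t)
servo_line(p3(rc,.11),rate=.25); print("lifted gap",current_finger_gap())
if current_finger_gap()<.02: raise SystemExit("lost")
move_ptp(p3(SLOT,.11),qs); print(current_position(),current_clock()-t)
servo_line(p3(SLOT,.03),rate=.2,contact_N=12); print(servo_line(p3(SLOT,.0075),rate=.05,contact_N=5),current_position(),current_force())
move_gripper(.042); servo_line(p3(SLOT,.17),rate=.3); print("placed",current_clock()-t)
T=np.array([.460,-.3553]); TA=np.deg2rad(71.8); q=down(TA-np.pi/2); qb=down(PSI)
move_ptp(p3(T,.12),q); move_gripper(.078)
servo_line(p3(T,.04),rate=.25); print(servo_line(p3(T,.004),rate=.1,contact_N=8),current_position())
c=capture("side"); cv2.imwrite("pics/d_side.png",cv2.resize(c["image"][60:320,200:460],None,fx=2.3,fy=2.3))
move_gripper(0.0); print("tin gap",current_finger_gap(),current_grip_force(),current_clock()-t)
servo_line(p3(T,.17),rate=.25); print("lifted gap",current_finger_gap(),current_clock())
E
python3 d.py
```

```text
rule gap 0.027078983691577324 30.00110685825348 2.908299999999997
lifted gap 0.026759591807499122
[0.56498972 0.11049654 0.10861211] 4.441699999999997
True [0.56605993 0.11112967 0.00837087] [ 0.06082573 -0.2440676   2.970505  ]
placed 6.6083
False [ 0.46042507 -0.35569962  0.00470373]
tin gap 0.0541989507162328 30.000751242041588 10.616699999999998
lifted gap 0.053685580024794725 30.4083
```

View pics/d_side.png

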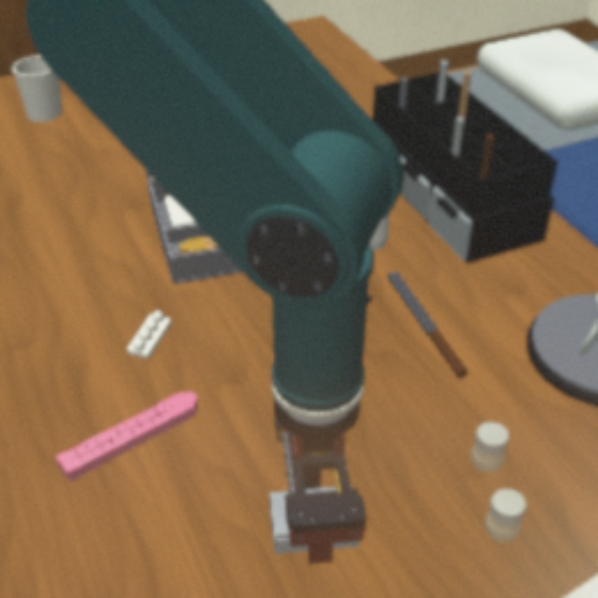

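The gripper is straddling the tin at crop (320,515), and the rule's brass end shows inside the slot at crop (198,243). I'll place the tin now.

```bash
cat > e.py <<'E'
from h import *
t=current_clock(); qb=down(PSI)
move_ptp(p3(BAY,.17),qb); print(current_position(),current_finger_gap(),current_clock()-t)
servo_line(p3(BAY,.045),rate=.2,contact_N=15); print(servo_line(p3(BAY,.0085),rate=.05,contact_N=6),current_position(),current_force())
move_gripper(.064); servo_line(p3(BAY,.17),rate=.25); servo_line(p3([.50,-.08],.34),rate=.4); print(current_clock()-t)
for n in("side","top"):
    c=capture(n); P,_=cloud(c)
    Q=P[(P[:,0]>.45)&(P[:,0]<.75)&(P[:,1]>.2)&(P[:,1]<.5)&(P[:,2]>.08)&(P[:,2]<.235)]
    if len(Q)>50: print(n,"lid",len(Q),np.linalg.svd(Q-Q.mean(0),full_matrices=False)[2][2].round(3),Q.mean(0).round(3),Q.max(0).round(3))
    a=c["image"]; a=a[50:200,230:390] if n=="side" else a[90:240,90:290]
    cv2.imwrite(f"pics/e_{n}.png",cv2.resize(a,None,fx=3.5,fy=3.5,interpolation=cv2.INTER_CUBIC))
im=[cv2.resize(cv2.imread(f"pics/e_{n}.png"),(400,400)) for n in("side","top")]
cv2.imwrite("pics/e.png",np.hstack(im)); print(current_clock())
E
python3 e.py
```

```text
[0.61494247 0.20079239 0.16997028] 0.05334252940298289 2.0749999999999993
True [0.61377156 0.20177702 0.00924382] [0.10250903 0.56204128 5.00758277]
5.7499999999999964
side lid 2796 [ 0.135  0.894 -0.427] [0.588 0.307 0.152] [0.696 0.36  0.234]
top lid 4867 [ 0.137  0.892 -0.431] [0.596 0.31  0.162] [0.705 0.362 0.235]
36.2583
```

View pics/e.png

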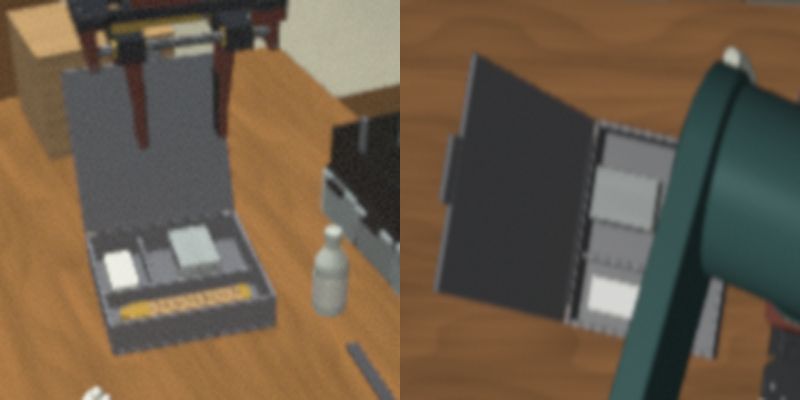

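The side view shows the rule flat in the slot (185,300) and the tin upright in the large bay (193,250). The lid still leans back at about 115°. Next I go behind it and swing it shut.

```bash
cat > f.py <<'E'
from h import *
t=current_clock(); H=CC+.0995*CX; q=down(PSI)
move_gripper(0.0)
B=H+.138*CX
pts=[]
for th in np.deg2rad([104,92,80,66,52,38,24,10,2]):
    r=.17; u=-r*np.cos(th)+.008*np.sin(th)+.010; z=.045+r*np.sin(th)+.008*np.cos(th)
    if th>1.5: u=-.205*np.cos(th)+.018; z=.205
    pts.append((H+u*CX,z))
for p,z in pts+[(B,.195)]:
    j=inverse_kinematics(p3(p,z),q); assert j is not None,(p,z)
servo_line(p3([.50,-.08],.36),rate=.3)
move_ptp(p3(B,.36),q); print(current_position(),current_clock()-t)
print(servo_line(p3(B,.205),rate=.2,contact_N=8),current_force())
f0=current_force()
for p,z in pts:
    st=servo_line(p3(p,z),rate=.13,contact_N=20); print(np.round(z,3),st,np.round(current_force()-f0,1))
    if st: break
else:
    print(servo_line(p3(pts[-1][0],.046),rate=.03,contact_N=12),current_position(),current_force()-f0)
print(current_clock())
E
python3 f.py
```

```text
[0.60901696 0.39857951 0.36028781] 3.0834000000000046
False [ 0.07114027 -0.49215878  0.20302302]
0.205 False [ 0.3  0.5 -0.1]
0.205 False [ 0.6  0.6 -1.5]
0.214 False [-0.3 -0.6  0.2]
0.204 False [-0.1  0.4  0.8]
0.184 False [-0.2  1.2  0.1]
0.156 False [0.2 0.5 0.3]
0.121 False [ 0.3  0.9 -0.3]
0.082 False [-0.3  1.2 -0.7]
0.059 False [ 0.1  1.1 -0. ]
True [0.56615904 0.10568125 0.05327492] [-1.74317786  1.0136844   9.25795662]
44.875
```

```bash
python3 - <<'E'
from h import *
p=current_position(); servo_line([p[0],p[1],.25],rate=.25); servo_line([.45,-.12,.3],rate=.3)
ims=[]
for n in("side","top"):
    c=capture(n); P,_=cloud(c)
    Q=P[(abs((P[:,:2]-CC)@CX)<.09)&(abs((P[:,:2]-CC)@CY)<.09)&(P[:,2]<.2)]
    A=np.c_[Q[:,:2]-CC,np.ones(len(Q))]; m=np.linalg.lstsq(A,Q[:,2],rcond=None)[0]
    print(n,len(Q),np.percentile(Q[:,2],[2,50,98]).round(4),"slope along x",m[:2]@CX)
    ims.append(cv2.resize(c["image"],None,fx=.9,fy=.9) if n=="top" else cv2.resize(c["image"],(640,400)))
cv2.imwrite("pics/g.png",ims[0]); print(current_clock())
E
```

```text
side 1720 [0.0532 0.0561 0.0595] slope along x 0.002576134680620739
top 4550 [0.0495 0.0542 0.059 ] slope along x -0.002142669506995162
46.925
```

View pics/g.png

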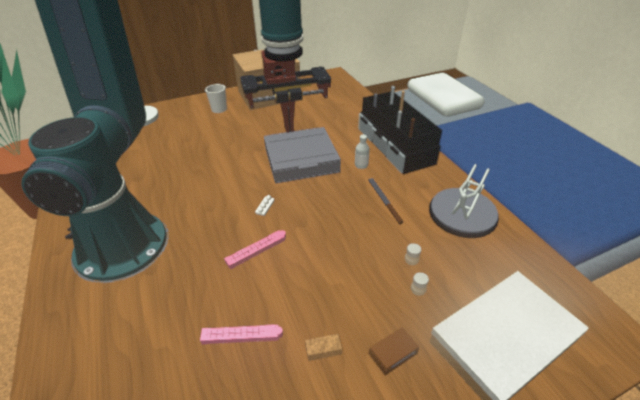

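The side view shows the case shut and level at (302,155). The bystanders are where they were, and the arm is clear.

```bash
python3 -c "
from bench import *
print(close_job())"
```

```text
the job is handed in; nothing more can be done
None
```

The job is handed in at about 47 s of the 72 s allowed: the folded rule is in the slot, the closed tin is in the large bay, the case lid is shut, and nothing else on the desk appears to have moved.

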